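Seat a taper-shank collet chuck in the bench socket

TASK

Take the collet chuck (the one with the wide grooved nut) out of the rack and nest its tapered shank in the bench socket. Turn it under light pressure until its drive tang drops into the slot hidden at the bottom of the bore, then press it fully home against the stiff pin and let go. Do not force it (search with about 10 N at most, press home with at most about 25 N), and leave the other arbor and the things lying about where they are.

Things in the scene. Friction and masses are not known exactly. Their poses are not given: they have to be found in the camera images.
- chuck: Loose steel collet chuck, 0.3 to 0.6 kg, upright in either hole of the rack. Origin: centre of the tang's lower end; z up its axis. Flat tang z 0 to 14 mm, 21.6 wide along x, 7 thick along y, edges rounded 0.6; taper z 14 to 54, radius 11.9 to 20.4 (12 degree half angle); flange to z 63, radius 26, two black rim notches at +x and -x, in line with the tang's width. Half a turn about z makes no difference.
- chuck_nut (a point): Where to grip the chuck: centre of its dark round collet nut with grooves (radius 20 mm, z 75 to 107 mm over the chuck's origin, this point at 91). Below it a neck of radius 17 mm down to the flange's top at 63 mm, above it a bright collet end to 111 mm. Axes as the chuck's.
- socket: Fixed bench socket: grey foot 150 mm long (its x), 80 wide, 8 thick, a bolt head at each end; on it a dark round body, radius 40. Origin: under the foot on the bore's axis; z up. The oiled bore fits the shank: radius 19.9 at the top, 11.5 at z 24. Chuck fully home (taper on taper): chuck's origin at z about 12 mm here, flange 2.5 mm above the top face, tang in the slot.
- socket_top (a point): Centre of the socket's mouth, on its top face, 63.5 mm above its origin. While the tang rides across the slot the taper has about 1.7 mm of play sideways; let go, the chuck drops onto the driver and stays within that play.
- socket_driver (a point): On the bore's axis at z 20 mm: top of the driver, with a slot 9 mm wide for the tang. Slot direction is not measured (nor shown by this frame): anywhere within 46 degrees either way of the socket's x. Driver is stiff (0.25 N m), not to be turned. Tang across the slot: chuck's origin rides here, at z 20. Tang in line within about 6 degrees: it drops 3 mm, onto the pin.
- socket_pin (a point): Top of the pin in the slot as it stands at the start, z 17 mm on the bore's axis. Held by friction: takes about 8 N to push down (the chuck's weight counts toward it) and does not spring back. Pressed on, the chuck sinks 5 mm more until taper sits on taper, and the force then rises steeply: stop there. (The point does not move with the pin.)
- rack: Fixed plywood rack, 90 mm along its x, 230 mm along y, top at z 75 mm. Origin: centre of its underside. Two round holes of 44 mm diameter at y = -55 and +55 mm; chuck and arbor hang in them by their flanges, their origins 21 mm above the bench.
- arbor: Loose plain arbor with the same shank and flange as the chuck but a slim bright nose of 24 mm diameter, 111 mm long over all, in the other hole of the rack. Origin as for the chuck. Leave it.
- spanner_b: Combination spanner, 188 mm long, lying on the bench. Leave it. Origin: centre of its underside.
- grease_tin: Blue tin with lid near the foot of the lamp, 74 mm in diameter and height. Leave it. Origin: centre of its underside.
Mind the look-alikes: they are no part of the job. Leave any turquoise or yellow look-alike of the socket alone. What is shaped like the chuck but brown is not meant.

How it is judged (in metres and radians):
At the end, for the whole second after the job is handed in: The chuck stands in the socket, released and at rest, upright within 3 degrees, centred within 3 mm, its origin less than 14.2 mm above the socket's origin (fully home: tang in the slot, pin pushed down, taper on taper) (z of chuck in the frame of socket below 0.0142 m and horizontal distance between chuck and socket below 0.003 m and angle between chuck's own z axis and vertical below 0.05 rad and linear speed of chuck below 0.01 m/s); the robot touches nothing.
It fails at once if the chuck is forced in the socket: contact force over 110 N (on the seated taper, which multiplies the push by wedging, that is a push of about 30 N) (contact force between chuck and socket above 110 N).
It fails at once if the chuck is forced down or sideways before its tang has dropped in the slot: contact force with the socket over 32 N while its origin is more than 16.5 mm above the socket's (contact force between chuck and socket above 32 N and z of chuck in the frame of socket above 0.0165 m).
It fails at once if the arbor is moved by more than 15 mm (distance of arbor from where it was at the start of the episode above 0.015 m).
It fails at once if the spanner is moved by more than 20 mm (distance of spanner_b from where it was at the start of the episode above 0.02 m).
It fails at once if the grease tin is moved by more than 20 mm (distance of grease_tin from where it was at the start of the episode above 0.02 m).
It also fails if it takes over 72 s, if anything falls off the work surface, if the arm or the gripper's body presses on something with over 40 N, if the wrist force passes 120 N, or if a joint passes its speed limit or range.

ROBOT

A 6-joint arm with a two-finger parallel gripper is mounted at the origin on a cart in front of the work surface, level with it; the furniture and walls round the work are solid. World frame = base frame: x ahead of the robot, y to its left, z up, the work surface at z = 0. Lengths are in m, angles in degrees, forces in N, time in s.
With the tool pointing down it reaches from about 0.375 to 0.9 m from the base axis. Payload 3.1 kg.
Tool frame: the origin (TCP) lies where the fingers leave the gripper's body, on its centre line; the fingertips stand 70 mm ahead of it and the grasp point (between the pads) lies 51 mm ahead of it (nose_length is the distance from the TCP to the fingertips, in m); z points along the fingers, y is the line along which they close (so a half turn about z gives the same grasp; the last joint's range is limited). The gripper opens to 87 mm and grips with 3 to 60 N. Pads are 19 mm wide; open, the fingers measure 117 mm over their backs; the gripper's body (75 mm by 190 mm) begins 51 mm behind the grasp point.
Start: joints at [-10.227, 30.224, 82.088, -0, 67.689, -10.227], TCP at [0.625, 0, 0.292] pointing down, gripper open.
Joint ranges: [-176.69, 176.69], [-43.24, 126.21], [12.49, 139.97], [-82, 262], [0, 151.66], [-163.58, 163.58]. Speed limits (degrees/s): [159.86, 159.86, 180, 180, 180, 180].

INTERFACE

Orientations are given as a 3x3 rotation matrix whose columns are the frame's x, y, z axes.
In Python, from rig import sense, grab_frame, hand_in, nose_length gives the robot as it stands. The module is installed in compiled form; this text tells all that it offers.
- The arm moves only by the shell command python3 -m creep 'ROWS'. ROWS is a JSON object of lists of equal length, an entry for each row: "hand": the closure, from -1 (fully open) to 1 (shut); "delta_pos": the shift along the world's x, y, z in units of 0.4 m (1.0 is 0.4 m), a list of three; "rotation": the turn, a rotation vector about the world's x, y, z in units of 180 degrees (1.0 is 180 degrees), a list of three. A call has 1 to 8 rows; each row is the pose to reach, as a shift and turn from the pose commanded when the call began, turning the shorter way round; what a row does not reach only later rows make up. A row lasts 1/12 s, in which the tool goes at most 41.7 mm and 7.16 degrees, less where a joint would pass 70% of its speed; a pose out of reach is approached as far as the arm can. A call with a number of a shift or a turn outside -1 to 1 is refused whole. A call with a gripper value outside its range is refused whole. The fingers move at their own pace and stop on an object; the grip force is fixed at half the most. Time passes only in rows, so rows that repeat a pose let the fingers close. It gives the time, the measured TCP pose, the force, the opening and the grip force at its end, in the units of the state.
- sense(): the state, without advancing time (a new reading comes with each control period).
- grab_frame(name): name is "scene" or "side" or "wrist"; returns a dict with "color" (400x640x3 uint8, red, green, blue), "mtx" (3x3 intrinsics, pixels), "distortion" ([k1, k2, p1, p2, k3] as OpenCV has them; the pictures are not rectified), "rvec" (rotation vector, rad) and "tvec" (3), from world to camera coordinates, as OpenCV has them. Camera axes: x right, y down, z forward; pixel columns grow to the right and rows downward; lengths in m; the calibration is good to about 2 mm. A picture is of the moment at which its call begins. There is no depth.
- hand_in(): hands the job in; it is judged then, once.
The state is a dict: "time": time; "joints": joint angles; "dq": joint speeds; "tau": joint torques, N m; "tool_pos": TCP position; "orientation": TCP orientation; "wrist_force": force on the tool from outside, world axes, zero at the start; "wrist_torque": the same for the moment, N m; "finger_gap": finger opening in m; "finger_force": force on a finger pad.
Only numpy, scipy, OpenCV 4.12 (cv2) and the standard library are available. Lean on these libraries where they do the work, as an engineer would, in place of code of your own. Each camera call takes 0.05 s, during which the arm holds its last target. There are 200 camera calls.

## Working session

There is one attempt and no reset: what is moved stays moved. The work goes in short steps, Python scripts to look and compute and a shell command to move; the robot and the scene stay as the last step left them, time stands still between calls to the robot, and variables do not carry over. Pictures are saved under pics/ and viewed, at most 10 in all, crops included, and the job is handed in when it is done.

```bash
mkdir -p pics
cat > h.py <<'E'
import numpy as np, cv2
from rig import sense, grab_frame
def snap(n,f):
    d=grab_frame(n); cv2.imwrite('pics/'+f,d['color'][:,:,::-1]); np.save('pics/'+f[:-4]+'.npy',d,allow_pickle=True); return d
def load(f): return np.load('pics/'+f+'.npy',allow_pickle=True).item()
def ray(d,uv):
    p=cv2.undistortPoints(np.array([[uv]],float),np.array(d['mtx']),np.array(d['distortion']))[0,0]
    R=cv2.Rodrigues(np.array(d['rvec'],float))[0]; t=np.array(d['tvec'],float).ravel()
    return -R.T@t, R.T@np.array([p[0],p[1],1])
def atz(d,uv,z):
    c,v=ray(d,uv); return c+v*(z-c[2])/v[2]
def proj(d,P):
    return cv2.projectPoints(np.array(P,float).reshape(-1,3),np.array(d['rvec'],float),np.array(d['tvec'],float),np.array(d['mtx']),np.array(d['distortion']))[0][:,0]
E
python3 - <<'E'
from h import *
for n in('scene','side','wrist'):
    d=snap(n,n+'0.png'); print(n,ray(d,(320,200)))
E
```

```text
scene (array([-0.26621534, -0.60594982,  0.57915648]), array([ 0.74249934,  0.52395134, -0.41779608]))
side (array([ 0.58666148, -0.68191741,  0.62813267]), array([ 0.02210367,  0.79807651, -0.60240239]))
wrist (array([0.62483833, 0.07522486, 0.38555585]), array([-0.01155146, -0.26286339, -0.96492281]))
```

View pics/scene0.png

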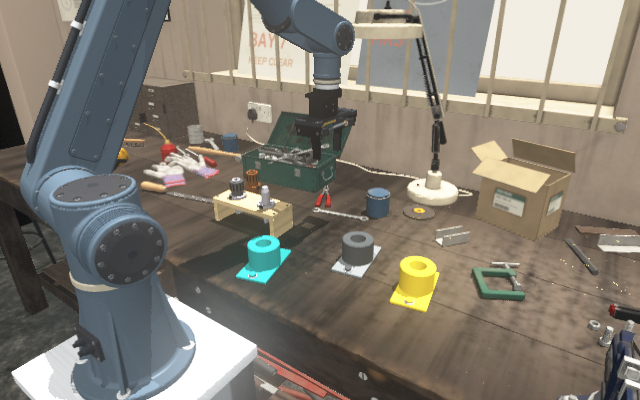

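View pics/side0.png

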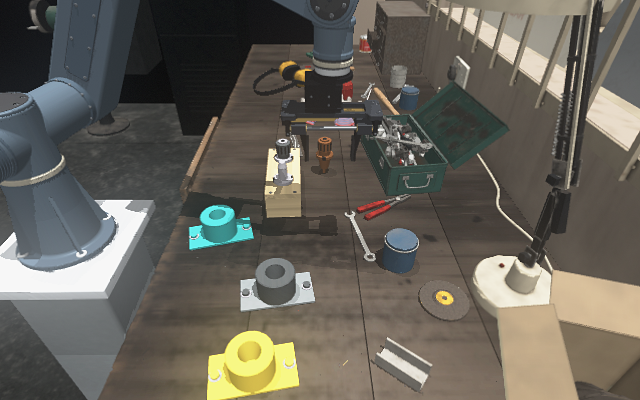

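The rack stands at side (283,185), with the dark-nutted chuck in the far hole at (283,145) and the arbor in the near one at (282,172). The grey socket's mouth is at side (276,270) and scene (357,240). I'll enlarge these areas to measure them.

Run:
```python
from h import *
a=cv2.imread('pics/side0.png');b=cv2.imread('pics/scene0.png')
def c(i,x,y,w,h): return cv2.resize(i[y:y+h,x:x+w],(400,300),interpolation=cv2.INTER_CUBIC)
o=np.vstack([np.hstack([c(a,236,130,100,75),c(a,230,245,100,75)]),np.hstack([c(b,206,165,100,75),c(b,310,215,100,75)])])
cv2.imwrite('pics/crops.png',o)
S=load('side0');C=load('scene0')
print(atz(S,(276,271),.0635),atz(C,(357,241),.0635)); print(atz(S,(283,140),.132),atz(C,(236,181),.132)); print(atz(S,(283,163),.132))
```

```text
[ 0.51498916 -0.16788835  0.0635    ] [ 0.50163648 -0.17534568  0.0635    ]
[0.50848945 0.25045769 0.132     ] [0.50051906 0.23556321 0.132     ]
[0.51535572 0.12978131 0.132     ]
```

View pics/crops.png

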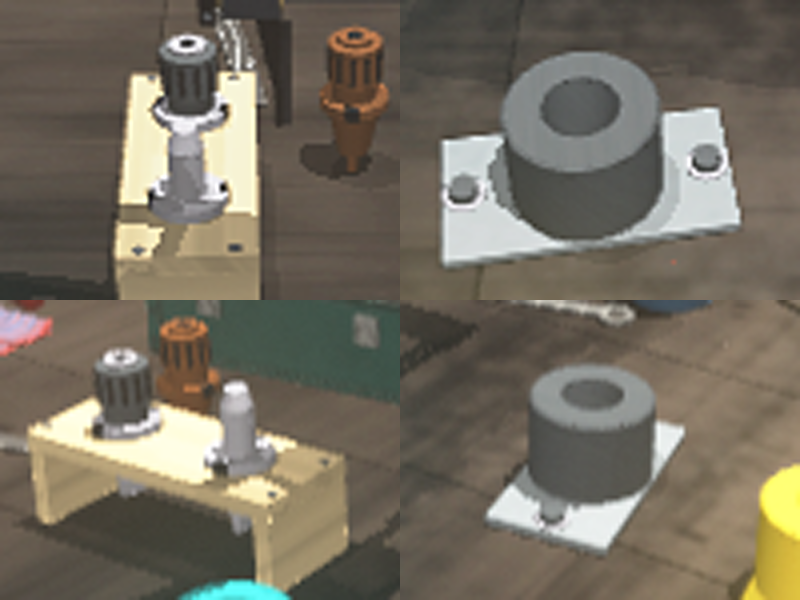

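Run:
```python
from h import *
S=load('side0');C=load('scene0')
s=lambda x,y,x0,y0:(x/4+x0-.4,y/4+y0-.4)
def tri(a,b):
    c1,v1=ray(S,a);c2,v2=ray(C,b); k=np.linalg.lstsq(np.c_[v1,-v2],c2-c1,rcond=None)[0]
    p,q=c1+v1*k[0],c2+v2*k[1]; return (p+q)/2,np.linalg.norm(p-q)
print('mouth',tri(s(181,111,230,245),s(192,95,310,215)),atz(S,s(181,111,230,245),.0635),atz(C,s(192,95,310,215),.0635))
print('chuck',tri(s(187,45,236,130),s(123,57,206,165)),atz(S,s(187,45,236,130),.132),atz(C,s(123,57,206,165),.132))
b=[atz(S,s(63,188,230,245),.014),atz(S,s(306,155,230,245),.014)];print(b,np.degrees(np.arctan2(*(b[1]-b[0])[1::-1])))
n=[atz(S,s(x,y,236,130),.084) for x,y in((160,112),(224,110))];print(n)
print(atz(C,s(98,130,206,165),.084))
```

```text
mouth (array([ 0.51295709, -0.17086246,  0.06368048]), np.float64(0.0010872433742303371)) [ 0.51296654 -0.17143189  0.0635    ] [ 0.51379423 -0.1699986   0.0635    ]
chuck (array([0.5074252 , 0.2405734 , 0.13505105]), np.float64(0.0006609696212536976)) [0.50698517 0.24557655 0.132     ] [0.51324867 0.24710578 0.132     ]
[array([ 0.45007974, -0.17832556,  0.014     ]), array([ 0.57419346, -0.15786869,  0.014     ])] 9.359546064994836
[array([0.48607603, 0.23728168, 0.084     ]), array([0.53082073, 0.23977003, 0.084     ])]
[0.48233407 0.24778514 0.084     ]
```

```bash
python3 - <<'E'
from h import *
S=load('side0');s=sense();print(np.round(s['orientation'],3),s['wrist_force'],s['finger_gap'])
print(atz(S,(323,172.5),0),atz(S,(324.5,138.5),.111))
E
python3 -m creep '{"hand":[-1,-1,-1,-1,-1,-1,-1,-1],"delta_pos":[[0,0.1,0],[0,0.2,0],[0,0.3,0],[-0.1,0.4,0],[-0.2,0.5,0],[-0.287,0.612,0],[-0.287,0.612,0],[-0.287,0.612,0]],"rotation":[[0,0,0],[0,0,0],[0,0,0],[0,0,0],[0,0,0],[0,0,0],[0,0,0],[0,0,0]]}'
python3 -c "
from h import *
snap('wrist','w1.png')"
```

```text
[[-0.     1.    -0.002]
 [ 1.     0.     0.   ]
 [ 0.    -0.002 -1.   ]] [-0.38054642  0.08374082 -0.27907392] 0.08703654198430845
[0.62170873 0.28968339 0.        ] [0.62464433 0.2984141  0.111     ]
time: 0.82
tool_pos: [0.5041, 0.2492, 0.2917]
orientation: [[-0.006, 1.0, -0.006], [1.0, 0.006, 0.001], [0.001, -0.006, -1.0]]
wrist_force: [-0.4, -0.5, -0.4]
finger_gap: 0.087
finger_force: 0.0
```

View pics/w1.png

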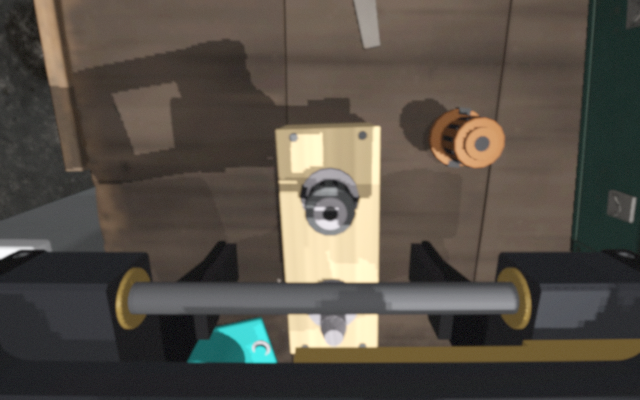

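Wrist view: the chuck's collet end is at (330,212), with flange notches at about (303,196) and (356,191). The brown copy at (478,142) is well clear. Next I'll compute the position and yaw.

Run:
```python
from h import *
W=load('w1')
print(atz(W,(330,212.5),.132))
a,b=atz(W,(303,196),.084),atz(W,(356,191),.084);print(a,b,(a+b)/2,np.degrees(np.arctan2(*(b-a)[1::-1])))
print(proj(W,[[.509,.246,.132]]))
i=cv2.imread('pics/w1.png');cv2.imwrite('pics/w1c.png',cv2.resize(i[110:260,260:400],None,fx=4,fy=4,interpolation=cv2.INTER_CUBIC))
```

```text
[0.50833383 0.2455103  0.132     ]
[0.48481638 0.24584809 0.084     ] [0.53190546 0.25078989 0.084     ] [0.50836092 0.24831899 0.084     ] 5.991026952395834
[[330.88454436 211.89059677]]
```

View pics/w1c.png

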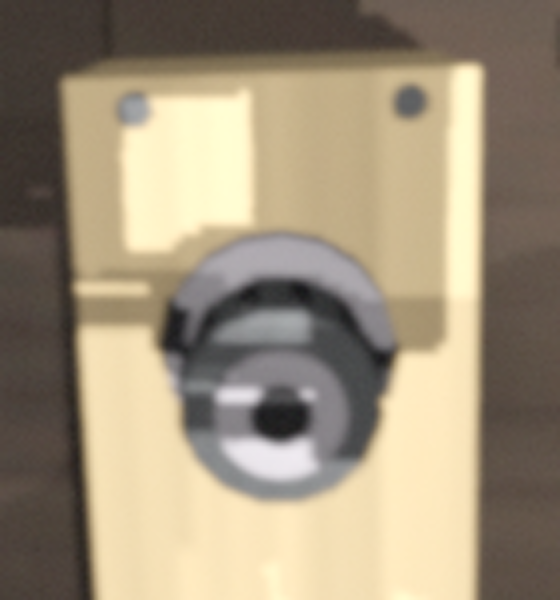

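Run:
```python
from h import *
W=load('w1')
f=lambda x,y:(x/4+260-.4,y/4+110-.4)
print(atz(W,f(281,415),.132))
a,b=atz(W,f(175,322),.084),atz(W,f(385,362),.084);print(a,b,(a+b)/2,np.degrees(np.arctan2(*(b-a)[1::-1])))
s=sense();print(s['tool_pos'],s['joints'])
```

```text
[0.50822739 0.24483299 0.132     ]
[0.48518147 0.25125825 0.084     ] [0.53203587 0.24242507 0.084     ] [0.50860867 0.24684166 0.084     ] -10.676315020405838
[0.50650089 0.2476986  0.29197859] [1.46839955e+01 2.55696338e+01 9.09274822e+01 5.87448667e-02
 6.36699688e+01 1.43433950e+01]
```

```bash
python3 -m creep '{"hand":[-1,-1,-1,-1,-1,-1,-1,-1],"delta_pos":[[-0.004,0.002,0],[-0.004,0.002,-0.05],[-0.004,0.002,-0.11],[-0.004,0.002,-0.17],[-0.004,0.002,-0.22],[-0.004,0.002,-0.27],[-0.004,0.002,-0.3],[-0.004,0.002,-0.3225]],"rotation":[[0,0,0],[0,0,0],[0,0,0],[0,0,0],[0,0,0],[0,0,0],[0,0,0],[0,0,0]]}'
python3 -m creep '{"hand":[-1,-1,1,1,1,1,1,1],"delta_pos":[[0,0,0],[0,0,0],[0,0,0],[0,0,0],[0,0,0],[0,0,0],[0,0,0],[0,0,0]],"rotation":[[0,0,0],[0,0,0],[0,0,0],[0,0,0],[0,0,0],[0,0,0],[0,0,0],[0,0,0]]}'
```

```text
time: 1.53
tool_pos: [0.5096, 0.2439, 0.1614]
orientation: [[0.002, 1.0, -0.001], [1.0, -0.002, -0.001], [-0.001, -0.001, -1.0]]
wrist_force: [-0.7, 0.7, -0.5]
finger_gap: 0.0866
finger_force: 0.0
time: 2.2
tool_pos: [0.5086, 0.2457, 0.1636]
orientation: [[-0.0, 1.0, 0.001], [1.0, 0.0, 0.0], [0.0, 0.001, -1.0]]
wrist_force: [-0.3, 0.8, -0.2]
finger_gap: 0.0549
finger_force: 0.0
```

```bash
python3 -m creep '{"hand":[1,1,1,1,1,1,1,1],"delta_pos":[[0,0,0],[0,0,0],[0,0,0],[0,0,0],[0,0,0],[0,0,0],[0,0,0],[0,0,0]],"rotation":[[0,0,0],[0,0,0],[0,0,0],[0,0,0],[0,0,0],[0,0,0],[0,0,0],[0,0,0]]}'
python3 -m creep '{"hand":[1,1,1,1,1,1,1,1],"delta_pos":[[0,0,0.02],[0,0,0.05],[0,0,0.09],[0,0,0.14],[0,0,0.19],[0,0,0.25],[0,0,0.25],[0,0,0.25]],"rotation":[[0,0,0],[0,0,0],[0,0,0],[0,0,0],[0,0,0],[0,0,0],[0,0,0],[0,0,0]]}'
```

```text
time: 2.87
tool_pos: [0.5081, 0.2457, 0.1633]
orientation: [[0.0, 1.0, -0.001], [1.0, -0.0, -0.0], [-0.0, -0.001, -1.0]]
wrist_force: [-2.4, -0.3, 2.3]
finger_gap: 0.0392
finger_force: 30.0
time: 3.53
tool_pos: [0.5094, 0.2457, 0.264]
orientation: [[0.0, 1.0, 0.004], [1.0, -0.0, 0.001], [0.001, 0.004, -1.0]]
wrist_force: [0.3, -0.3, -4.4]
finger_gap: 0.0394
finger_force: 30.0
```

```bash
python3 -m creep '{"hand":[1,1,1,1,1,1,1,1],"delta_pos":[[0,0,0.07],[0,0,0.14],[0,0,0.2],[0,-0.06,0.2],[0,-0.13,0.2],[0,-0.21,0.2],[0,-0.29,0.2],[0,-0.37,0.2]],"rotation":[[0,0,0],[0,0,0],[0,0,0],[0,0,-0.02],[0,0,-0.04],[0,0,-0.06],[0,0,-0.08],[0,0,-0.1]]}'
python3 -m creep '{"hand":[1,1,1,1,1,1,1,1],"delta_pos":[[0,-0.08,0],[0,-0.16,0],[0,-0.24,0],[0.002,-0.32,0],[0.004,-0.4,0],[0.006,-0.48,0],[0.008,-0.56,0],[0.012,-0.62,0]],"rotation":[[0,0,-0.02],[0,0,-0.04],[0,0,-0.06],[0,0,-0.06],[0,0,-0.06],[0,0,-0.06],[0,0,-0.06],[0,0,-0.06]]}'
python3 -m creep '{"hand":[1,1,1,1,1,1,1,1],"delta_pos":[[0,-0.03,0],[0,-0.051,0],[0,-0.051,0],[0,-0.051,-0.05],[0,-0.051,-0.1],[0,-0.051,-0.15],[0,-0.051,-0.15],[0,-0.051,-0.15]],"rotation":[[0,0,0],[0,0,0],[0,0,0],[0,0,0],[0,0,0],[0,0,0],[0,0,0],[0,0,0]]}'
python3 -c "
from h import *
a=snap('side','s2.png')['color'];b=snap('scene','c2.png')['color']; s=sense();print(s['tool_pos'],s['wrist_force'],s['joints'],proj(load('s2'),[[.513,-.171,.0635],[.513,-.171,.1]]),proj(load('c2'),[[.513,-.171,.0635]]))
c=lambda i,x,y:cv2.resize(i[y:y+150,x:x+100,::-1],(400,600),interpolation=cv2.INTER_CUBIC)
cv2.imwrite('pics/x2.png',np.hstack([c(a,226,170),c(b,305,130)]))"
```

```text
time: 4.2
tool_pos: [0.5074, 0.0964, 0.3408]
orientation: [[0.311, 0.95, -0.004], [0.95, -0.311, -0.0], [-0.002, -0.004, -1.0]]
wrist_force: [0.8, -0.4, -3.9]
finger_gap: 0.039
finger_force: 30.0
time: 4.87
tool_pos: [0.5124, -0.1528, 0.3408]
orientation: [[0.483, 0.876, -0.004], [0.876, -0.483, 0.001], [-0.001, -0.004, -1.0]]
wrist_force: [0.1, -0.0, -3.1]
finger_gap: 0.0391
finger_force: 30.0
time: 5.53
tool_pos: [0.5126, -0.1689, 0.2822]
orientation: [[0.48, 0.877, -0.003], [0.877, -0.48, 0.003], [0.001, -0.004, -1.0]]
wrist_force: [0.7, 0.6, -4.2]
finger_gap: 0.0391
finger_force: 30.0
[ 0.5140497  -0.17012685  0.28419917] [ 0.8926546  -0.0326012  -4.14278492] [-3.01488432e+01  2.43579697e+01  9.46829612e+01  1.88572728e-02
  6.08668389e+01 -1.42425880e+00] [[274.88311283 272.1857066 ]
 [273.68347788 259.27132802]] [[357.7862634  238.59415157]]
```

View pics/x2.png

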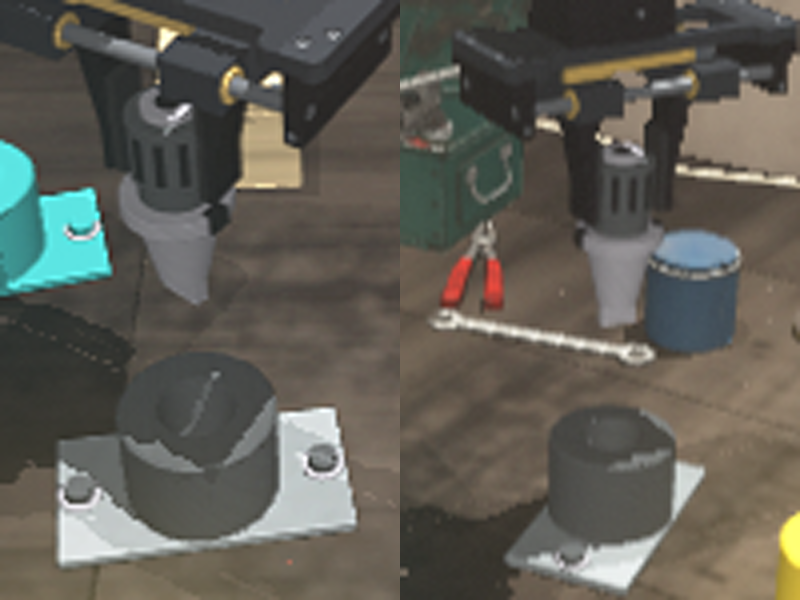

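```bash
python3 -m creep '{"hand":[1,1,1,1,1,1,1,1],"delta_pos":[[0,0,-0.05],[0,0,-0.1],[0,0,-0.15],[0,0,-0.2],[0,0,-0.24],[0,0,-0.26],[0,0,-0.27],[0,0,-0.27]],"rotation":[[0,0,0],[0,0,0],[0,0,0],[0,0,0],[0,0,0],[0,0,0],[0,0,0],[0,0,0]]}'
python3 -m creep '{"hand":[1,1,1,1,1,1,1,1],"delta_pos":[[0,0,0],[0,0,0],[0,0,0],[0,0,-0.0025],[0,0,-0.005],[0,0,-0.0075],[0,0,-0.01],[0,0,-0.01]],"rotation":[[0,0,0],[0,0,0],[0,0,0],[0,0,0],[0,0,0],[0,0,0],[0,0,0],[0,0,0]]}'
```

```text
time: 6.3
tool_pos: [0.5139, -0.1709, 0.1756]
orientation: [[0.482, 0.876, 0.001], [0.876, -0.482, -0.0], [0.0, 0.001, -1.0]]
wrist_force: [0.1, 0.4, -3.9]
finger_gap: 0.0392
finger_force: 30.0
time: 6.97
tool_pos: [0.5132, -0.1707, 0.171]
orientation: [[0.482, 0.876, -0.0], [0.876, -0.482, 0.0], [0.0, -0.0, -1.0]]
wrist_force: [-0.1, 0.5, -4.1]
finger_gap: 0.0394
finger_force: 30.0
```

```bash
python3 -m creep '{"hand":[1,1,1,1,1,1,1,1],"delta_pos":[[0,0,-0.0025],[0,0,-0.005],[0,0,-0.0075],[0,0,-0.01],[0,0,-0.0125],[0,0,-0.015],[0,0,-0.015],[0,0,-0.015]],"rotation":[[0,0,0],[0,0,0],[0,0,0],[0,0,0],[0,0,0],[0,0,0],[0,0,0],[0,0,0]]}'
python3 -m creep '{"hand":[1,1,1,1],"delta_pos":[[0,0,-0.0013],[0,0,-0.0025],[0,0,-0.0025],[0,0,-0.0025]],"rotation":[[0,0,0],[0,0,0],[0,0,0],[0,0,0]]}'
```

```text
time: 7.63
tool_pos: [0.5129, -0.1705, 0.165]
orientation: [[0.482, 0.876, -0.001], [0.876, -0.482, 0.001], [0.0, -0.001, -1.0]]
wrist_force: [-0.5, 0.5, -5.0]
finger_gap: 0.0394
finger_force: 30.0
time: 7.97
tool_pos: [0.513, -0.1705, 0.1641]
orientation: [[0.482, 0.876, -0.001], [0.876, -0.482, 0.001], [0.0, -0.001, -1.0]]
wrist_force: [-0.4, 1.2, -5.5]
finger_gap: 0.0392
finger_force: 30.0
```

```bash
python3 -m creep '{"hand":[1,1,1,1],"delta_pos":[[0,0,-0.0013],[0,0,-0.0025],[0,0,-0.0025],[0,0,-0.0025]],"rotation":[[0,0,0],[0,0,0],[0,0,0],[0,0,0]]}'
python3 -m creep '{"hand":[1,1,1,1],"delta_pos":[[0,0,-0.0013],[0,0,-0.0025],[0,0,-0.0025],[0,0,-0.0025]],"rotation":[[0,0,0],[0,0,0],[0,0,0],[0,0,0]]}'
```

```text
time: 8.3
tool_pos: [0.5131, -0.1706, 0.1631]
orientation: [[0.482, 0.876, -0.001], [0.876, -0.482, 0.0], [0.0, -0.001, -1.0]]
wrist_force: [-2.9, 2.1, -4.5]
finger_gap: 0.0391
finger_force: 30.0
time: 8.63
tool_pos: [0.5131, -0.1706, 0.1623]
orientation: [[0.482, 0.876, -0.001], [0.876, -0.482, 0.0], [0.0, -0.001, -1.0]]
wrist_force: [-3.1, 2.5, -2.4]
finger_gap: 0.0391
finger_force: 30.0
```

```bash
python3 -m creep '{"hand":[1,1,1,1],"delta_pos":[[-0.001,0.0007,0],[-0.0025,0.0015,0],[-0.0025,0.0015,0],[-0.0025,0.0015,0]],"rotation":[[0,0,0],[0,0,0],[0,0,0],[0,0,0]]}'
python3 -m creep '{"hand":[1,1,1,1],"delta_pos":[[0,0,-0.0013],[0,0,-0.0025],[0,0,-0.0025],[0,0,-0.0025]],"rotation":[[0,0,0],[0,0,0],[0,0,0],[0,0,0]]}'
```

```text
time: 8.97
tool_pos: [0.5127, -0.1704, 0.1623]
orientation: [[0.482, 0.876, 0.001], [0.876, -0.482, -0.0], [-0.0, 0.001, -1.0]]
wrist_force: [-1.0, 1.3, -3.6]
finger_gap: 0.0394
finger_force: 30.0
time: 9.3
tool_pos: [0.5128, -0.1704, 0.1621]
orientation: [[0.482, 0.876, 0.001], [0.876, -0.482, -0.001], [-0.0, 0.002, -1.0]]
wrist_force: [-2.8, 1.9, 5.3]
finger_gap: 0.0397
finger_force: 30.0
```

```bash
python3 -m creep '{"hand":[1,1,1,1,1,1,1,1],"delta_pos":[[-0.001,0.0005,0],[-0.0013,0.0007,0],[-0.0013,0.0007,0],[-0.0013,0.0007,0],[-0.0013,0.0007,0],[-0.0013,0.0007,0],[-0.0013,0.0007,0],[-0.0013,0.0007,0]],"rotation":[[0,0,0],[0,0,0.006],[0,0,0.012],[0,0,0.018],[0,0,0.024],[0,0,0.03],[0,0,0.036],[0,0,0.036]]}'
python3 -c "
from h import *
print(sense()['wrist_torque'])"
```

```text
time: 9.97
tool_pos: [0.5126, -0.1705, 0.1621]
orientation: [[0.379, 0.926, 0.002], [0.926, -0.379, -0.002], [-0.001, 0.003, -1.0]]
wrist_force: [-2.1, 1.4, 5.0]
finger_gap: 0.0394
finger_force: 30.0
[0.3197752  0.70665368 0.0675758 ]
```

```bash
for i in 1; do python3 -m creep '{"hand":[1,1,1,1,1,1,1,1],"delta_pos":[[0,0,0],[0,0,0],[0,0,0],[0,0,0],[0,0,0],[0,0,0],[0,0,0],[0,0,0]],"rotation":[[0,0,0.006],[0,0,0.012],[0,0,0.018],[0,0,0.024],[0,0,0.03],[0,0,0.036],[0,0,0.042],[0,0,0.048]]}'; done
python3 -c "
from h import *
print(sense()['wrist_torque'])"
```

```text
time: 10.63
tool_pos: [0.5126, -0.1706, 0.1621]
orientation: [[0.235, 0.972, 0.002], [0.972, -0.235, -0.002], [-0.001, 0.003, -1.0]]
wrist_force: [-2.5, 1.2, 4.4]
finger_gap: 0.0389
finger_force: 30.0
[ 0.19483303  0.64974898 -0.05183605]
```

```bash
python3 -m creep '{"hand":[1,1,1,1,1,1,1,1],"delta_pos":[[-0.001,0.0005,0],[-0.001,0.0005,0],[-0.001,0.0005,0],[-0.001,0.0005,0],[-0.001,0.0005,0],[-0.001,0.0005,0],[-0.001,0.0005,0],[-0.001,0.0005,0]],"rotation":[[0,0,0.006],[0,0,0.012],[0,0,0.018],[0,0,0.024],[0,0,0.03],[0,0,0.036],[0,0,0.042],[0,0,0.048]]}'
python3 -c "
from h import *
print(sense()['wrist_torque'])"
```

```text
time: 11.3
tool_pos: [0.5126, -0.1705, 0.1621]
orientation: [[0.086, 0.996, 0.003], [0.996, -0.086, -0.002], [-0.002, 0.003, -1.0]]
wrist_force: [-1.4, 0.9, 5.6]
finger_gap: 0.0391
finger_force: 30.0
[ 0.16884199  0.47522541 -0.0453541 ]
```

```bash
python3 -m creep '{"hand":[1,1,1,1,1,1,1,1],"delta_pos":[[0,0,0],[0,0,0],[0,0,0],[0,0,0],[0,0,0],[0,0,0],[0,0,0],[0,0,0]],"rotation":[[0,0,0.006],[0,0,0.012],[0,0,0.018],[0,0,0.024],[0,0,0.03],[0,0,0.036],[0,0,0.042],[0,0,0.048]]}'
python3 -c "
from h import *
print(sense()['wrist_torque'])"
```

```text
time: 11.97
tool_pos: [0.5127, -0.1706, 0.1621]
orientation: [[-0.064, 0.998, 0.003], [0.998, 0.064, -0.002], [-0.003, 0.003, -1.0]]
wrist_force: [-1.4, 0.2, 5.2]
finger_gap: 0.039
finger_force: 30.0
[ 0.03967076  0.47496807 -0.03929616]
```

```bash
python3 -m creep '{"hand":[1,1,1,1,1,1,1,1],"delta_pos":[[0,0,0],[0,0,0],[0,0,0],[0,0,0],[0,0,0],[0,0,0],[0,0,0],[0,0,0]],"rotation":[[0,0,0.006],[0,0,0.012],[0,0,0.018],[0,0,0.024],[0,0,0.03],[0,0,0.036],[0,0,0.042],[0,0,0.048]]}'
python3 -c "
from h import *
print(sense()['wrist_torque'])"
```

```text
time: 12.63
tool_pos: [0.5128, -0.1707, 0.1621]
orientation: [[-0.213, 0.977, 0.004], [0.977, 0.213, -0.003], [-0.003, 0.003, -1.0]]
wrist_force: [-2.5, -0.7, 4.7]
finger_gap: 0.0394
finger_force: 30.0
[-2.61279577e-04  3.40345588e-01 -4.30242737e-02]
```

```bash
python3 -m creep '{"hand":[1,1,1,1,1,1,1,1],"delta_pos":[[0,0,0],[0,0,0],[0,0,0],[0,0,0],[0,0,0],[0,0,0],[0,0,0],[0,0,0]],"rotation":[[0,0,0.006],[0,0,0.012],[0,0,0.018],[0,0,0.024],[0,0,0.03],[0,0,0.036],[0,0,0.042],[0,0,0.048]]}'
python3 -c "
from h import *
print(sense()['wrist_torque'])"
```

```text
time: 13.3
tool_pos: [0.5129, -0.1707, 0.162]
orientation: [[-0.358, 0.934, 0.004], [0.934, 0.358, -0.002], [-0.004, 0.003, -1.0]]
wrist_force: [-0.5, -0.4, 4.6]
finger_gap: 0.0394
finger_force: 30.0
[-0.00932641  0.20226239 -0.06058676]
```

```bash
python3 -m creep '{"hand":[1,1,1,1,1,1,1,1],"delta_pos":[[0,0,0],[0,0,0],[0,0,0],[0,0,0],[0,0,0],[0,0,0],[0,0,0],[0,0,0]],"rotation":[[0,0,0.006],[0,0,0.012],[0,0,0.018],[0,0,0.024],[0,0,0.03],[0,0,0.036],[0,0,0.042],[0,0,0.048]]}'
python3 -c "
from h import *
print(sense()['wrist_torque'])"
```

```text
time: 13.97
tool_pos: [0.5129, -0.1706, 0.162]
orientation: [[-0.494, 0.869, 0.004], [0.869, 0.494, -0.002], [-0.004, 0.002, -1.0]]
wrist_force: [-1.0, 0.0, 4.9]
finger_gap: 0.039
finger_force: 30.0
[ 0.001235    0.11650078 -0.0407265 ]
```

```bash
python3 -m creep '{"hand":[1,1,1,1,1,1,1,1],"delta_pos":[[0,0,0],[0,0,0],[0,0,0],[0,0,0],[0,0,0],[0,0,0],[0,0,0],[0,0,0]],"rotation":[[0,0,0.006],[0,0,0.012],[0,0,0.018],[0,0,0.024],[0,0,0.03],[0,0,0.036],[0,0,0.042],[0,0,0.048]]}'
python3 -c "
from h import *
print(sense()['wrist_torque'])"
```

```text
time: 14.63
tool_pos: [0.5127, -0.1705, 0.1618]
orientation: [[-0.619, 0.785, 0.003], [0.785, 0.619, -0.002], [-0.004, 0.001, -1.0]]
wrist_force: [-0.6, 0.3, 5.5]
finger_gap: 0.0392
finger_force: 30.0
[-0.1056776  -0.02348107 -0.01437855]
```

```bash
python3 -m creep '{"hand":[1,1,1,1,1,1,1,1],"delta_pos":[[0,0,0],[0,0,0],[0,0,0],[0,0,0],[0,0,0],[0,0,0],[0,0,0],[0,0,0]],"rotation":[[0,0,0.006],[0,0,0.012],[0,0,0.018],[0,0,0.024],[0,0,0.03],[0,0,0.036],[0,0,0.042],[0,0,0.048]]}'
python3 -c "
from h import *
print(sense()['wrist_torque'])"
```

```text
time: 15.3
tool_pos: [0.5125, -0.1703, 0.1617]
orientation: [[-0.73, 0.683, 0.003], [0.683, 0.73, -0.002], [-0.003, 0.001, -1.0]]
wrist_force: [0.3, -0.6, 4.6]
finger_gap: 0.0393
finger_force: 30.0
[-0.15834092 -0.14676882  0.01060304]
```

```bash
python3 -m creep '{"hand":[1,1,1,1,1,1,1,1],"delta_pos":[[0,0,0],[0,0,0],[0,0,0],[0,0,0],[0,0,0],[0,0,0],[0,0,0],[0,0,0]],"rotation":[[0,0,0.006],[0,0,0.012],[0,0,0.018],[0,0,0.024],[0,0,0.03],[0,0,0.036],[0,0,0.042],[0,0,0.048]]}'
python3 -c "
from h import *
print(sense()['wrist_torque'])"
```

```text
time: 15.97
tool_pos: [0.5112, -0.1694, 0.1609]
orientation: [[-0.825, 0.566, -0.001], [0.566, 0.825, 0.001], [0.001, 0.0, -1.0]]
wrist_force: [2.3, -0.1, -4.8]
finger_gap: 0.0392
finger_force: 30.0
[ 0.02004144 -0.42852044  0.02050507]
```

```bash
python3 -m creep '{"hand":[1,1,1,1,1,1],"delta_pos":[[0.001,-0.0005,-0.001],[0.002,-0.001,-0.0025],[0.002,-0.001,-0.004],[0.002,-0.001,-0.005],[0.002,-0.001,-0.005],[0.002,-0.001,-0.005]],"rotation":[[0,0,0],[0,0,0],[0,0,0],[0,0,0],[0,0,0],[0,0,0]]}'
python3 -c "
from h import *
print(sense()['wrist_torque'])"
```

```text
time: 16.47
tool_pos: [0.512, -0.1699, 0.1592]
orientation: [[-0.823, 0.567, -0.001], [0.567, 0.823, 0.0], [0.001, -0.0, -1.0]]
wrist_force: [0.4, 1.3, -2.7]
finger_gap: 0.0396
finger_force: 30.0
[ 0.15169503 -0.17057321 -0.00790453]
```

```bash
python3 -m creep '{"hand":[1,1,1,1,1,1],"delta_pos":[[0,0,-0.001],[0,0,-0.0025],[0,0,-0.004],[0,0,-0.005],[0,0,-0.005],[0,0,-0.005]],"rotation":[[0,0,0],[0,0,0],[0,0,0],[0,0,0],[0,0,0],[0,0,0]]}'
python3 -c "
from h import *
print(sense()['wrist_torque'])"
```

```text
time: 16.97
tool_pos: [0.5124, -0.1702, 0.1575]
orientation: [[-0.824, 0.567, 0.0], [0.567, 0.824, -0.0], [-0.001, 0.0, -1.0]]
wrist_force: [0.0, 0.6, 3.7]
finger_gap: 0.0391
finger_force: 30.0
[ 0.18000747  0.04928385 -0.01647934]
```

```bash
python3 -m creep '{"hand":[1,1,1,1,1,1],"delta_pos":[[0,0.0005,-0.001],[0,0.001,-0.0025],[0,0.001,-0.004],[0,0.001,-0.005],[0,0.001,-0.005],[0,0.001,-0.005]],"rotation":[[0,0,0],[0,0,0],[0,0,0],[0,0,0],[0,0,0],[0,0,0]]}'
python3 -c "
from h import *
print(sense()['wrist_torque'])"
```

```text
time: 17.47
tool_pos: [0.5126, -0.1699, 0.1553]
orientation: [[-0.824, 0.567, 0.001], [0.567, 0.824, -0.001], [-0.001, 0.0, -1.0]]
wrist_force: [1.1, -1.4, 3.9]
finger_gap: 0.0394
finger_force: 30.0
[-0.04121028 -0.13535426  0.07125277]
```

```bash
python3 -m creep '{"hand":[1,1,1,1],"delta_pos":[[0.0005,-0.0007,-0.001],[0.0005,-0.0007,-0.002],[0.0005,-0.0007,-0.002],[0.0005,-0.0007,-0.002]],"rotation":[[0,0,0],[0,0,0],[0,0,0],[0,0,0]]}'
python3 -m creep '{"hand":[1,1,1,1],"delta_pos":[[0,0,-0.001],[0,0,-0.0013],[0,0,-0.0013],[0,0,-0.0013]],"rotation":[[0,0,0],[0,0,0],[0,0,0],[0,0,0]]}'
```

```text
time: 17.8
tool_pos: [0.5127, -0.17, 0.1545]
orientation: [[-0.823, 0.567, 0.001], [0.567, 0.823, -0.0], [-0.001, 0.0, -1.0]]
wrist_force: [1.4, -1.4, 2.8]
finger_gap: 0.0391
finger_force: 30.0
time: 18.13
tool_pos: [0.5128, -0.1701, 0.1541]
orientation: [[-0.823, 0.567, 0.001], [0.567, 0.823, -0.0], [-0.001, 0.0, -1.0]]
wrist_force: [1.4, 0.5, 4.6]
finger_gap: 0.0392
finger_force: 30.0
```

```bash
python3 -m creep '{"hand":[1,1,1,1],"delta_pos":[[0.0005,0,-0.001],[0.0005,0,-0.0013],[0.0005,0,-0.0013],[0.0005,0,-0.0013]],"rotation":[[0,0,0],[0,0,0],[0,0,0],[0,0,0]]}'
```

```text
time: 18.47
tool_pos: [0.5129, -0.17, 0.1538]
orientation: [[-0.824, 0.567, 0.001], [0.567, 0.824, -0.0], [-0.001, 0.0, -1.0]]
wrist_force: [1.8, 0.1, 6.7]
finger_gap: 0.0395
finger_force: 30.0
```

```bash
python3 -m creep '{"hand":[1,1,1,1],"delta_pos":[[0,0,-0.0007],[0,0,-0.0013],[0,0,-0.0013],[0,0,-0.0013]],"rotation":[[0,0,0],[0,0,0],[0,0,0],[0,0,0]]}'
```

```text
time: 18.8
tool_pos: [0.5129, -0.1701, 0.1537]
orientation: [[-0.824, 0.567, 0.001], [0.567, 0.824, -0.001], [-0.001, 0.0, -1.0]]
wrist_force: [1.4, 0.7, 10.0]
finger_gap: 0.0395
finger_force: 30.0
```

```bash
python3 -m creep '{"hand":[1,1,1,1],"delta_pos":[[0,0,-0.0007],[0,0,-0.0013],[0,0,-0.0013],[0,0,-0.0013]],"rotation":[[0,0,0],[0,0,0],[0,0,0],[0,0,0]]}'
python3 -c "
from h import *
a=snap('side','s3.png')['color'];b=snap('scene','c3.png')['color']
c=lambda i,x,y:cv2.resize(i[y:y+150,x:x+100,::-1],(400,600),interpolation=cv2.INTER_CUBIC)
cv2.imwrite('pics/x3.png',np.hstack([c(a,226,170),c(b,305,130)]))"
```

```text
time: 19.13
tool_pos: [0.5129, -0.1701, 0.1537]
orientation: [[-0.824, 0.567, 0.001], [0.567, 0.824, -0.001], [-0.001, 0.0, -1.0]]
wrist_force: [-0.7, 1.3, 13.0]
finger_gap: 0.0392
finger_force: 30.0
```

View pics/x3.png

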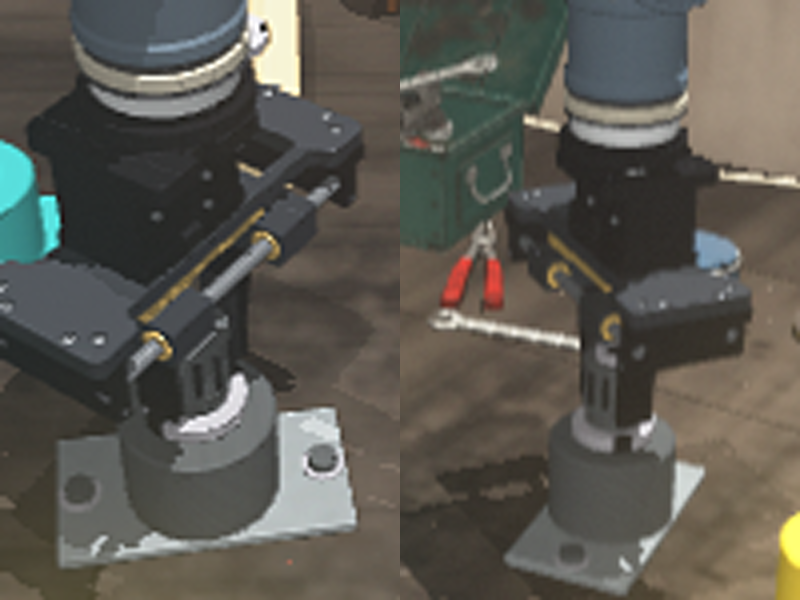

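The flange sits just above the socket's top face (side crop (205,415)), and the last step raised the force without any movement, so it is home. I'll ease the load, open the gripper and retreat.

```bash
python3 -m creep '{"hand":[1,1,0,-1,-1,-1,-1,-1],"delta_pos":[[0,0,0.0015],[0,0,0.003],[0,0,0.003],[0,0,0.003],[0,0,0.003],[0,0,0.003],[0,0,0.003],[0,0,0.003]],"rotation":[[0,0,0],[0,0,0],[0,0,0],[0,0,0],[0,0,0],[0,0,0],[0,0,0],[0,0,0]]}'
python3 -m creep '{"hand":[-1,-1,-1,-1,-1,-1],"delta_pos":[[0,0,0],[0,0,0],[0,0,0],[0,0,0],[0,0,0],[0,0,0]],"rotation":[[0,0,0],[0,0,0],[0,0,0],[0,0,0],[0,0,0],[0,0,0]]}'
```

```text
time: 19.9
tool_pos: [0.5123, -0.1698, 0.1532]
orientation: [[-0.824, 0.567, -0.001], [0.567, 0.824, 0.001], [0.001, -0.0, -1.0]]
wrist_force: [-0.2, 0.4, 0.4]
finger_gap: 0.0693
finger_force: 0.0
time: 20.4
tool_pos: [0.5127, -0.17, 0.1536]
orientation: [[-0.824, 0.567, 0.0], [0.567, 0.824, -0.0], [-0.0, 0.0, -1.0]]
wrist_force: [0.0, -0.0, 0.2]
finger_gap: 0.087
finger_force: 0.0
```

```bash
python3 -m creep '{"hand":[-1,-1,-1,-1,-1,-1,-1,-1],"delta_pos":[[0,0,0.02],[0,0,0.06],[0,0,0.12],[0,0,0.2],[0,0,0.28],[0,0,0.36],[0,0,0.4],[0,0,0.4]],"rotation":[[0,0,0],[0,0,0],[0,0,0],[0,0,0],[0,0,0],[0,0,0],[0,0,0],[0,0,0]]}'
python3 -c "
from h import *
a=snap('side','s4.png')['color'];b=snap('scene','c4.png')['color']
for n in('s4','c4'): print(proj(load(n),[[.513,-.1705,.012+.111],[.513,-.1705,.021+.111]]))
c=lambda i,x,y:cv2.resize(i[y:y+150,x:x+100,::-1],(400,600),interpolation=cv2.INTER_CUBIC)
cv2.imwrite('pics/x4.png',np.hstack([c(a,226,170),c(b,305,130)]))"
```

```text
time: 21.07
tool_pos: [0.5145, -0.1709, 0.3187]
orientation: [[-0.824, 0.567, 0.009], [0.567, 0.824, -0.005], [-0.01, 0.001, -1.0]]
wrist_force: [0.7, -0.3, 0.9]
finger_gap: 0.0872
finger_force: 0.0
[[272.90900891 250.5314025 ]
 [272.58937128 247.09281774]]
[[358.32507278 217.42923095]
 [358.43547513 214.14514451]]
```

View pics/x4.png

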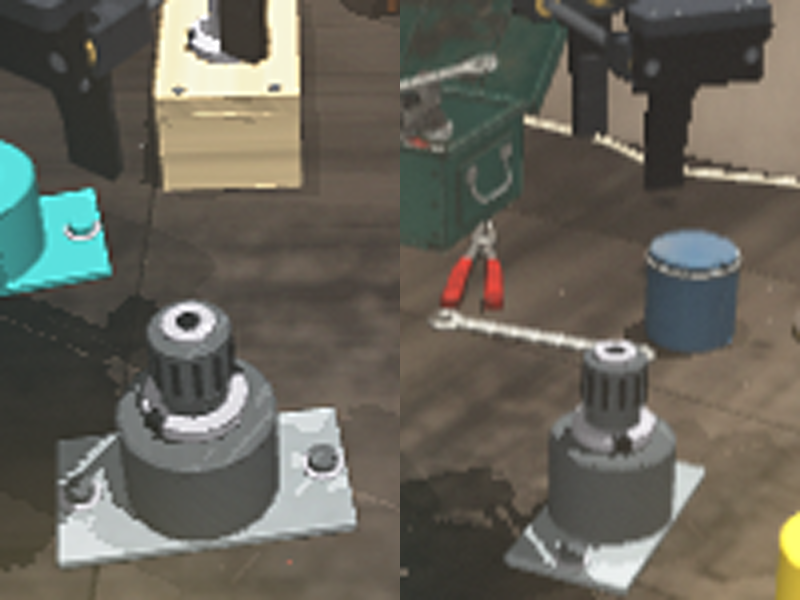

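The chuck stands upright with its collet end at side (272.6,249.9) and scene (358.4,217.1). Both agree to within a pixel with the fully home height (250.5 and 217.4 expected). The gripper is well clear of it.

```bash
python3 -c "
from rig import hand_in
print(hand_in())"
```

```text
the job is handed in; nothing more can be done
None
```

The collet chuck is seated fully home in the grey bench socket and released; the tang dropped into the slot about 35° from the socket's x axis, pressing home took about 17 N, and the job was handed in at about 21 s.

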